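# Set the stone gauge's cursor with the feeler blade

## Robot

A 6-joint arm with a two-finger parallel gripper is mounted at the origin on the work surface. World frame = base frame: x ahead of the robot, y to its left, z up, the work surface at z = 0. Lengths are in m, angles in rad, forces in N, time in s.
With the tool pointing down it reaches from about 0.25 to 0.775 m from the base axis. Payload 4 kg.
Tool frame: the origin (TCP) lies at the very end of the fingers, on their centre line; the grasp point (between the pads) lies 19 mm behind it (manip.grasp_offset is the distance from the TCP to the grasp point, in m); z points along the fingers, y is the line along which they close (so a half turn about z gives the same grasp; the last joint's range is limited). The gripper opens to 94 mm and grips with 3 to 60 N. Pads are 16 mm wide; open, the fingers measure 119 mm over their backs; the gripper's body (75 mm by 177 mm) begins 78 mm behind the grasp point.
Start: joints at [-1.238, 0.087, 1.371, -0, 1.684, -0.103], TCP at [0.232, -0.499, 0.206] pointing down, gripper open.
Joint ranges: [-3.1, 3.1], [-0.76, 2.03], [0.27, 2.55], [-1.08, 4.22], [0.17, 2.65], [-2.57, 2.57]. Speed limits (rad/s): [2.79, 2.79, 3.14, 3.14, 3.14, 3.14].

## Interface

Orientations are given as a unit quaternion [w, x, y, z].
In Python, from plant import manip gives the robot as it stands. The module is installed in compiled form; this text tells all that it offers.
- The arm moves only by the tool drive_tool, never from a script. Its argument "motion" is a list of rows, each an object of numbers: "dx", "dy", "dz": the shift along the tool's x, y, z in m; "turn": the turn about the tool's z in degrees. In form: [{"dx": .., "dy": .., "dz": .., "turn": ..}, ...]. A call has 1 to 8 rows; each row is the pose to reach, as a shift and turn from the pose commanded when the call began, along the tool's axes at that moment; what a row does not reach only later rows make up. A row lasts 1/8 s, in which the tool goes at most 62.5 mm and 10.7 degrees, less where a joint would pass 70% of its speed; a pose out of reach is approached as far as the arm can. A call with a gripper value outside its range is refused whole. "gripper" is the gripper's target within -1 to 1 (shut at 1, half-way at 0, fully open at -1), set as the call begins (left out, the last holds). The fingers move at their own pace and stop on an object; "newtons" is the grip in N (left out, the last holds). Time passes only in rows, so rows that repeat a pose let the fingers close. It gives the time, the measured TCP pose, the force, the opening and the grip force at its end, in the units of the state.
- manip.get_state(): the state, without advancing time (a new reading comes with each control period).
- manip.get_image(name): name is "scene" or "top"; returns a dict with "img" (480x640x3 uint8, red, green, blue), "z_map" (480x640 float32, m along the optical axis (not along the pixel's ray), 0 where there is no reading), "fx", "fy", "cx", "cy" (pixels), "rvec" (rotation vector, rad) and "tvec" (3), from world to camera coordinates, as OpenCV has them. Camera axes: x right, y down, z forward; pixel columns grow to the right and rows downward; lengths in m; the calibration is good to about 2 mm. A picture is of the moment at which its call begins.
- manip.hand_in(): hands the job in; it is judged then, once.
Trained networks look in a picture, given as the dict that the camera call returned (one of the last four; its "shot" number tells which), for a name from the list of things; names that differ only in an ending like _2 or _b are one class to them, and where a whole thing is asked for, a point or a joint stands for the part that bears it (a point fixed in the world has none). Each returns a list of dicts, best first, with "confidence" (0 to 1); they miss things now and then, are a little off and sometimes report something else, mostly with a low value. They report only what shows in the picture. A call takes as long as a camera call. They do not tell look-alikes from the thing itself.
- manip.find_in(picture, target): "box" ([left, top, width, height] in pixels, round what is visible of it).
- manip.trace(picture, target): "region" (480x640 bool, what is visible of it) and "box" ([left, top, width, height] in pixels, round what is visible of it).
- manip.pinpoint(picture, target): "position" ([row, column] in pixels: a listed point, or the origin of a listed thing).
The state is a dict: "time_s": time; "joints": joint angles; "dq": joint speeds; "effort": joint torques, N m; "tcp_pos": TCP position; "orientation": TCP orientation; "contact_force": force on the tool from outside, world axes, zero at the start; "moment": the same for the moment, N m; "gripper_width": opening from 0.0 (shut) to 1.0 (fully open); "finger_force": force on a finger pad.
Only numpy, scipy, OpenCV 4.12 (cv2) and the standard library are available. Lean on these libraries where they do the work, as an engineer would, in place of code of your own. Each camera call takes 0.05 s, during which the arm holds its last target. There are 200 camera calls.

## Task

Take the feeler blade out of its wooden holder, stand it in the wide end of the go-stone sizing gauge's tapering slot, down on the slot's floor, and slide it gently toward the narrow end until you feel it drag firmly on both brass rails, without jamming it. Leave it standing there, then slide the blue cursor gently up until its steel arm touches the blade, let go and leave everything so. Do not disturb the bowl, the game clock or the bottle.

Things in the scene. Friction and masses are not known exactly. Their poses are not given: they have to be found in the camera images.
- feeler_grip (a point): centre of the feeler's orange handle, a 22 x 22 x 40 mm upright square block (plan sides along its x and y). The steel blade sticks out 50 mm below the handle, its foot 70 mm below this point. The feeler weighs about 110 g and starts upright in the holder, handle clear above it.
- blade: the feeler's steel blade; origin at the centre of its foot, z up to the handle. In plan a flat web 16 mm long (along its y) and 4 mm thick, with a round bead 9 mm in diameter through its middle that is the gauging width, so it works equally either way round. It floats in the handle sideways (along its x) by 5 mm either way against a very soft spring (0.1 N/mm) and is stiff in every other direction.
- holder: brown wooden block, 40 (x) x 60 (y) x 56 mm high, fixed; origin at the centre of its underside. The blade hangs in its pocket, 12 x 24 mm, which runs along its y; the underside of the orange handle rests on the block's top.
- gauge: go-stone sizing gauge fixed to the table: dark wooden base 10 mm thick, from -95 to 70 mm in its x and -135 to 165 mm in its y, its top being the slot's floor; origin on the table under the slot. The straight brass rail's working face is its plane x = 0 (rail x -20 to 0 mm, y -90 to 110 mm, top 40 mm above the table). The slot lies on the +x side of that face, wide at +y and narrowing toward -y.
- slant_rail: the slanting brass rail, fixed; origin on the table under its working face, its own plane x = 0 (rail x 0 to 20 mm, y -75 to 110 mm, top at 40 mm); the slot lies on its -x side. Slot narrows 0.12 mm per mm toward -y; its setting varies: 17 to 25 mm wide at gauge y = 70 mm (put the blade in there), 9 mm somewhere from gauge y = 0 to -60 mm. Pose is too coarse: feel for it
- nip (a point): the slot's centre at gauge y = -30 mm, 25 mm above the table, on the gauge: only the middle of where the blade may nip. Once it nips, the drag rises by about 3 N per mm of travel, so go slowly; 4 to 6 N of push along the slot is firm, and the blade then holds by itself. Over 20 N on the slanting rail counts as jammed
- cursor: blue cursor with steel arm, sliding along the gauge toward -y by up to 190 mm with about 1.5 N of friction, staying where left; origin on the table in the plane of the straight face, level with the arm's -y face, axes as the gauge's. Its arm starts at gauge y = 95 to 125 mm
- cursor_tab (a point): a point on the cursor's blue upright tab, 16 x 16 mm, its top 76 mm above the table; this point lies at its centre in plan and 60 mm above the table, 55 mm to the -x side of the straight rail's face. Below the tab is a 30 x 40 mm blue block up to 32 mm above the table. Push the tab from its +y side or pinch it.
- cursor_tip (a point): middle of the -y face of the arm's steel finger, 29 mm above the table; this face meets the blade. The finger, 5 mm wide, hangs in the slot from 46 down to 12 mm above the table, 4.5 mm from the straight face, 12 mm to the -y side of the tab's centre; the arm crosses the straight rail at 44 to 52 mm. Touching, it is 8 mm from the blade's axis. Over 20 N on the blade counts as ramming
- bowl: black stone bowl with white stones, 120 mm across and 65 mm high; bystander, origin at its underside
- clock: blue game clock, 55 x 190 x 110 mm; bystander, origin at its underside
- bottle: amber bottle, 60 mm across and 200 mm high; bystander, origin at its underside
There are look-alikes about, which are no part of the job. Leave any purple or turquoise look-alike of the part that bears feeler_grip alone.

How it is judged:
By the outcome, as a careful person would: the job done as asked, in the order asked, and still so for the second after the job is handed in, with the robot touching nothing.
It also fails if it takes over 72 s, if anything falls off the work surface, if the arm or the gripper's body presses on something with over 40 N, if the wrist force passes 120 N, or if a joint passes its speed limit or range.

## Working session

There is one attempt and no reset: what is moved stays moved. The work goes in short steps, Python scripts to look and compute and a tool call to move; the robot and the scene stay as the last step left them, time stands still between calls to the robot, and variables do not carry over. Pictures are saved under pics/ and viewed, at most 10 in all, crops included, and the job is handed in when it is done.

Besides the shell and the picture viewer there is one more tool, called after "Request:" as name(argument=value, ...), one argument or row to a line, values as JSON. drive_tool: Moves the arm, as the interface text tells. Its arguments: {"type":"object","properties":{"motion":{"type":"array"},"gripper":{"type":"number"},"newtons":{"type":"number"}},"required":["motion"]}

```bash
mkdir -p pics
cat > h.py <<'E'
import numpy as np, cv2
from plant import manip
def ray(p,rc,z):
    R,_=cv2.Rodrigues(np.array(p["rvec"],float)); t=np.array(p["tvec"],float).ravel()
    d=R.T@np.array([(rc[1]-p["cx"])/p["fx"],(rc[0]-p["cy"])/p["fy"],1.]); c=-R.T@t
    return c+d*(z-c[2])/d[2]
def cloud(p):
    R,_=cv2.Rodrigues(np.array(p["rvec"],float)); t=np.array(p["tvec"],float).ravel()
    v,u=np.mgrid[:480,:640]; z=p["z_map"]
    c=np.stack([(u-p["cx"])/p["fx"]*z,(v-p["cy"])/p["fy"]*z,z],-1)
    w=(c-t)@R; w[z==0]=np.nan
    return w
def save(p,n,crop=None,s=1):
    i=p["img"][...,::-1]
    if crop: i=i[crop[1]:crop[3],crop[0]:crop[2]]
    cv2.imwrite("pics/"+n,cv2.resize(i,None,fx=s,fy=s,interpolation=cv2.INTER_CUBIC))
E
cat > a.py <<'E'
from h import *
Z=dict(feeler_grip=.076,holder=0,gauge=0,slant_rail=0,nip=.025,cursor=0,cursor_tab=.06,cursor_tip=.029,blade=.006,bowl=0,clock=0,bottle=0)
for cam in("top","scene"):
    p=manip.get_image(cam); save(p,cam+"0.png")
    for n,z in Z.items():
        print(cam,n,[(np.round(r["position"]).tolist(),round(r["confidence"],2),np.round(ray(p,r["position"],z),3).tolist()) for r in manip.pinpoint(p,n)[:4]])
print(manip.get_state())
E
python3 a.py
```

```text
top feeler_grip [([226.0, 202.0], 0.7, [0.602, 0.288, 0.076]), ([262.0, 192.0], 0.64, [0.513, 0.311, 0.076]), ([254.0, 155.0], 0.59, [0.533, 0.402, 0.076]), ([290.0, 194.0], 0.49, [0.445, 0.303, 0.076])]
top holder [([263.0, 200.0], 0.78, [0.515, 0.31, 0.0])]
top gauge [([246.0, 344.0], 0.64, [0.561, -0.069, 0.0])]
top slant_rail [([237.0, 344.0], 0.71, [0.585, -0.069, 0.0])]
top nip [([244.0, 353.0], 0.82, [0.566, -0.091, 0.025])]
top cursor []
top cursor_tab [([257.0, 298.0], 0.73, [0.529, 0.05, 0.06])]
top cursor_tip [([235.0, 301.0], 0.82, [0.587, 0.044, 0.029])]
top blade [([255.0, 166.0], 0.47, [0.534, 0.397, 0.006])]
top bowl [([286.0, 461.0], 0.6, [0.458, -0.376, 0.0])]
top clock [([212.0, 469.0], 0.61, [0.652, -0.401, 0.0])]
top bottle [([208.0, 182.0], 0.98, [0.66, 0.359, 0.0])]
scene feeler_grip [([263.0, 450.0], 0.83, [0.586, 0.283, 0.076]), ([243.0, 509.0], 0.79, [0.526, 0.394, 0.076]), ([232.0, 462.0], 0.66, [0.513, 0.304, 0.076]), ([206.0, 465.0], 0.58, [0.452, 0.308, 0.076])]
scene holder [([248.0, 455.0], 0.82, [0.507, 0.305, 0.0])]
scene gauge [([250.0, 276.0], 0.73
[... 660 characters left out ...]
])]
{'time_s': 1.3, 'joints': array([-1.23810578e+00,  8.72259946e-02,  1.37071038e+00,  1.98551264e-05,
        1.68361300e+00, -1.03110918e-01]), 'dq': array([-0.00019357, -0.00021147,  0.00024521, -0.00029814,  0.00075342,
       -0.00159029]), 'effort': array([-5.16290202e-04, -3.40044737e+01, -3.02592909e+01,  7.16323871e-02,
        2.37169565e-02,  1.46648875e-05]), 'tcp_pos': array([ 0.23217599, -0.49860549,  0.20548638]), 'orientation': array([2.03692835e-05, 9.76353179e-01, 2.16181565e-01, 1.22782886e-05]), 'contact_force': array([-0.45256271,  1.21886867,  0.59697114]), 'moment': array([0.02648589, 0.0325001 , 0.02771526]), 'finger_force': 0.0, 'gripper_width': 0.9994055625311578}
```

Run:
```python
import cv2
t=cv2.imread("pics/top0.png")
cv2.imwrite("pics/t1.png",cv2.resize(t[180:330,130:420],None,fx=2.75,fy=2.75,interpolation=2))
s=cv2.imread("pics/scene0.png")
cv2.imwrite("pics/s1.png",cv2.resize(s[180:310,420:540],None,fx=4.5,fy=4.5,interpolation=2))
```

```text
(no output)
```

View pics/t1.png

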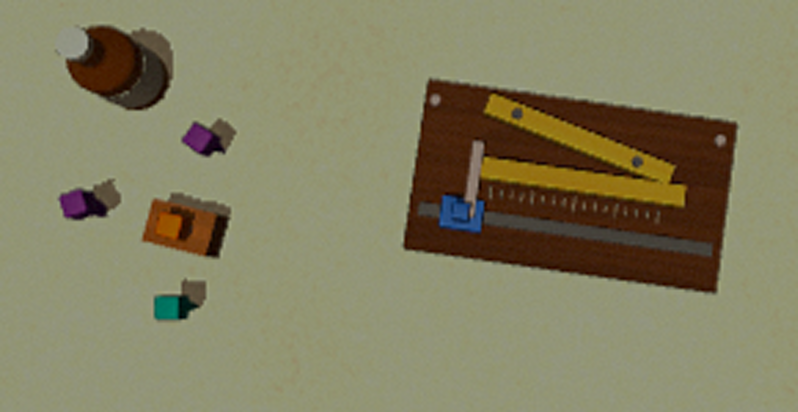

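View pics/s1.png

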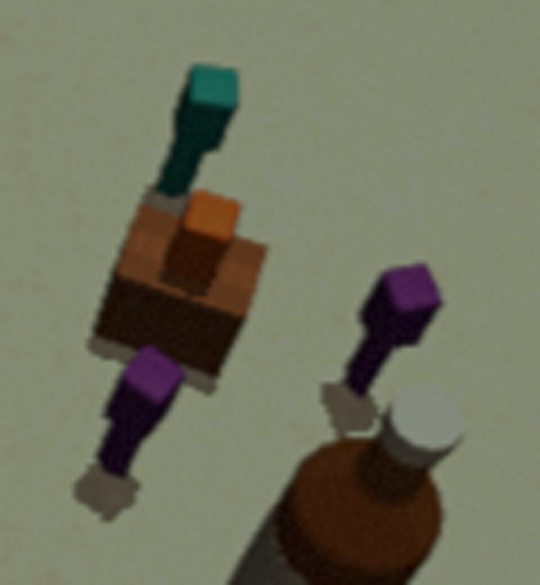

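View pics/scene0.png

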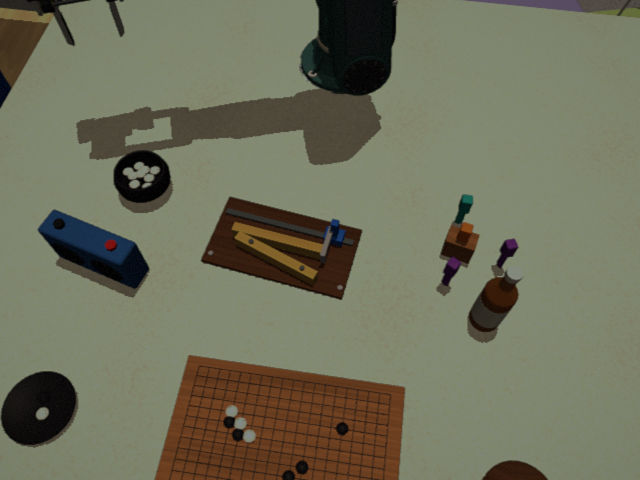

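```bash
cat > b.py <<'E'
from h import *
def rect(w,m,z0,z1,n):
    q=w[m&(w[...,2]>z0)&(w[...,2]<z1)]
    if len(q)<6: print(n,len(q)); return
    (c,s,a)=cv2.minAreaRect((q[:,:2]*1000).astype(np.float32))
    print(n,len(q),"c",np.round(c,1),"s",np.round(s,1),"a",round(a,1),"z",np.round(np.median(q[:,2])*1000,1))
for cam in("top","scene"):
    p=manip.get_image(cam); w=cloud(p)
    h=cv2.cvtColor(p["img"],cv2.COLOR_RGB2HSV); H,S,V=[h[...,i].astype(int) for i in range(3)]
    near=lambda x,y,r:(abs(w[...,0]-x)<r)&(abs(w[...,1]-y)<r)
    rect(w,near(.513,.308,.06)&(H<18)&(S>120),.047,.064,cam+" holder top")
    rect(w,near(.513,.308,.035)&(H<20)&(S>120),.085,.11,cam+" handle top")
    rect(w,near(.56,-.06,.22),.005,.016,cam+" base")
    rect(w,near(.53,.05,.05)&(H>95)&(H<130)&(S>100),.066,.09,cam+" tab top")
    y=(H>18)&(H<34)&(S>140)&near(.57,-.07,.2)&(w[...,2]>.032)&(w[...,2]<.048)
    k,l,st,_=cv2.connectedComponentsWithStats(y.astype(np.uint8))
    for i in range(1,k):
        if st[i,4]>40: rect(w,l==i,0,.1,cam+" rail")
    r=manip.pinpoint(p,"feeler_grip");
E
python3 b.py
```

```text
top holder top 286 c [514.6 308.9] s [61.3 39.3] a 76.3 z 55.5
top handle top 88 c [514.5 308.7] s [23.3 21.6] a 76.2 z 94.5
top base 5449 c [560.4 -57. ] s [433.7 433.4] a 0.5 z 9.4
top tab top 42 c [529.9  52.9] s [15.1 14.9] a 0.9 z 75.3
top rail 1124 c [588.4 -61.6] s [195.9  78.5] a 81.7 z 39.3
scene holder top 444 c [514.7 307.7] s [59.  43.4] a 77.2 z 55.9
scene handle top 137 c [514.5 307.7] s [22. 24.] a 73.3 z 94.7
scene base 6966 c [562.3 -61. ] s [436.1 431.3] a 88.9 z 9.8
scene tab top 62 c [530.3  52.6] s [13.8 17. ] a 79.1 z 74.5
scene rail 1160 c [593.3 -63.1] s [191.4  81. ] a 85.0 z 39.4
```

```bash
cat > c.py <<'E'
from h import *
for cam in("top","scene"):
    p=manip.get_image(cam); w=cloud(p)
    h=cv2.cvtColor(p["img"],cv2.COLOR_RGB2HSV); H,S,V=[h[...,i].astype(int) for i in range(3)]
    near=(abs(w[...,0]-.56)<.14)&(abs(w[...,1]+.06)<.2)
    m=near&(V<110)&(S>80)&(w[...,2]<.016)&((H<20)|(H>170))
    m=cv2.morphologyEx(m.astype(np.uint8),cv2.MORPH_OPEN,np.ones((3,3)))
    k,l,st,_=cv2.connectedComponentsWithStats(m); b=np.isin(l,[i for i in range(1,k) if st[i,4]>60])
    q=w[b]; print(cam,"base",len(q),cv2.minAreaRect((q[:,:2]*1000).astype(np.float32)))
    r=near&(H>18)&(H<34)&(S>140)&(w[...,2]>.036)&(w[...,2]<.044)
    q=w[r][:,:2]*1000
    # gauge coords guess
    ys=np.arange(-155,40,12)
    for y in ys:
        a=np.sort(q[abs(q[:,1]-y)<2.5][:,0]); 
        g=np.where(np.diff(a)>5)[0]
        s=np.split(a,g+1); print(y,[(round(t[0],1),round(t[-1],1)) for t in s if len(t)])
E
python3 c.py
```

```text
top base 5004 ((558.1714477539062, -50.28285217285156), (299.7695007324219, 164.27151489257812), 82.10975646972656)
-155 [(np.float64(538.0), np.float64(556.0))]
-143 [(np.float64(538.0), np.float64(555.9)), (np.float64(568.6), np.float64(573.6))]
-131 [(np.float64(540.3), np.float64(578.5))]
-119 [(np.float64(542.7), np.float64(560.7)), (np.float64(566.0), np.float64(583.8))]
-107 [(np.float64(545.3), np.float64(545.4)), (np.float64(550.5), np.float64(560.8)), (np.float64(570.8), np.float64(573.6)), (np.float64(583.9), np.float64(586.5))]
-95 [(np.float64(545.2), np.float64(563.5)), (np.float64(573.4), np.float64(591.3))]
-83 [(np.float64(547.7), np.float64(565.6)), (np.float64(580.9), np.float64(596.8))]
-71 [(np.float64(547.8), np.float64(565.6)), (np.float64(583.7), np.float64(588.6)), (np.float64(594.3), np.float64(598.9)), (np.float64(604.2), np.float64(604.2))]
-59 [(np.float64(550.1), np.float64(568.2)), (np.float64(588.5), np.float64(607.0))]
-47 [(np.float64(552.6), np.float64(570.6)), (np.float64(591.6), np.float64(612.0))]
-35 [(np.float64(555.2), np.float64(573.4)), (np.
[... 1645 characters left out ...]
oat64(598.2), np.float64(619.9))]
-23 [(np.float64(570.0), np.float64(573.3)), (np.float64(602.8), np.float64(623.1))]
-11 [(np.float64(557.2), np.float64(557.2)), (np.float64(571.9), np.float64(575.8)), (np.float64(605.4), np.float64(628.6))]
1 [(np.float64(557.3), np.float64(557.3)), (np.float64(563.9), np.float64(563.9)), (np.float64(573.9), np.float64(577.1)), (np.float64(611.0), np.float64(616.2)), (np.float64(625.3), np.float64(632.1))]
13 [(np.float64(559.3), np.float64(561.9)), (np.float64(571.4), np.float64(579.0)), (np.float64(616.6), np.float64(637.1))]
25 [(np.float64(562.7), np.float64(563.9)), (np.float64(571.1), np.float64(580.9)), (np.float64(620.7), np.float64(641.3))]
37 []
```

The orange handle in the brown holder, at top px (192,262) and scene px (462,232), is the feeler. The purple ones (top (202,226) and (155,254)) and the teal one (194,290) are free-standing decoys. The enlarged crop s1.png confirms this. The gauge lies with its y axis at 82.1°, and the cursor tip is at gauge y≈102 mm.

```bash
cat > g.py <<'E'
import sys,numpy as np
from plant import manip
from scipy.spatial.transform import Rotation as Ro
O=np.array([.5683,-.0671]);ey=np.array([np.cos(np.radians(82.1)),np.sin(np.radians(82.1))]);ex=np.array([ey[1],-ey[0]])
def st():
    s=manip.get_state(); w,x,y,z=s["orientation"]; R=Ro.from_quat([x,y,z,w]).as_matrix()
    g=(s["tcp_pos"][:2]-O)@np.array([ex,ey]).T*1000; f=s["contact_force"]
    print("t",round(s["time_s"],2),"tcp",np.round(s["tcp_pos"],4),"gauge",np.round(g,1),"yaw",round(np.degrees(np.arctan2(R[1,0],R[0,0])),1),"Fg",np.round([f[:2]@ex,f[:2]@ey,f[2]],1),"w",round(s["gripper_width"]*94,1),"ff",round(s["finger_force"],1))
    return s,R
def go(x,y,z,yaw):
    s,R=st(); d=R.T@(np.array([x,y,z])-s["tcp_pos"]); t=-(yaw-np.degrees(np.arctan2(R[1,0],R[0,0])))
    print("move",np.round(d,4),"turn",round((t+180)%360-180,2))
def gg(gx,gy,z,yaw=82.1):
    p=O+(gx*ex+gy*ey)/1000; go(p[0],p[1],z,yaw)
E
python3 -c "
from g import *
go(.5145,.308,.2,76.5)"
```

```text
t 1.6 tcp [ 0.2322 -0.4986  0.2055] gauge [-273.6 -473.6] yaw 25.0 Fg [-0.4  0.5  0. ] w 93.7 ff 0.0
move [ 0.5965 -0.612   0.0054] turn -51.53
```

Request:
drive_tool(
  motion=[
    {"dx": 0.5965, "dy": -0.612, "dz": 0.005, "turn": -51.5},
    {"dx": 0.5965, "dy": -0.612, "dz": 0.005, "turn": -51.5},
    {"dx": 0.5965, "dy": -0.612, "dz": 0.005, "turn": -51.5},
    {"dx": 0.5965, "dy": -0.612, "dz": 0.005, "turn": -51.5},
    {"dx": 0.5965, "dy": -0.612, "dz": 0.005, "turn": -51.5},
    {"dx": 0.5965, "dy": -0.612, "dz": 0.005, "turn": -51.5},
    {"dx": 0.5965, "dy": -0.612, "dz": 0.005, "turn": -51.5},
    {"dx": 0.5965, "dy": -0.612, "dz": 0.005, "turn": -51.5},
  ],
  gripper=0.15,
  newtons=25,
)

```text
time_s: 2.6
tcp_pos: [0.3978, -0.0248, 0.203]
orientation: [0.001, 0.786, 0.619, 0.0]
contact_force: [1.1, -1.1, -0.2]
gripper_width: 0.426
finger_force: 0.0
```

```bash
python3 -c "
from g import *
go(.5145,.308,.2,76.5)"
```

```text
t 2.6 tcp [ 0.3978 -0.0248  0.203 ] gauge [-174.7   18.5] yaw 76.5 Fg [ 1.2 -0.9 -0.2] w 40.1 ff 0.0
move [0.3509 0.0355 0.003 ] turn -0.05
```

Request:
drive_tool(
  motion=[
    {"dx": 0.35, "dy": 0.035, "dz": 0.003},
    {"dx": 0.35, "dy": 0.035, "dz": 0.003},
    {"dx": 0.35, "dy": 0.035, "dz": 0.003},
    {"dx": 0.35, "dy": 0.035, "dz": 0.003},
    {"dx": 0.35, "dy": 0.035, "dz": 0.003},
    {"dx": 0.35, "dy": 0.035, "dz": 0.003},
    {"dx": 0.35, "dy": 0.035, "dz": 0.003},
    {"dx": 0.35, "dy": 0.035, "dz": 0.003},
  ],
)

```text
invalid input
```

```bash
python3 -c "
from g import *
go(.5145,.308,.063,76.5)"
```

```text
t 2.6 tcp [ 0.3978 -0.0248  0.203 ] gauge [-174.7   18.5] yaw 76.5 Fg [ 1.2 -0.9 -0.2] w 40.1 ff 0.0
move [0.3509 0.0353 0.14  ] turn -0.05
```

Request:
drive_tool(
  motion=[
    {"dx": 0.35, "dy": 0.035, "dz": 0.003, "turn": 0},
    {"dx": 0.35, "dy": 0.035, "dz": 0.003, "turn": 0},
    {"dx": 0.35, "dy": 0.035, "dz": 0.003, "turn": 0},
    {"dx": 0.35, "dy": 0.035, "dz": 0.003, "turn": 0},
    {"dx": 0.35, "dy": 0.035, "dz": 0.003, "turn": 0},
    {"dx": 0.35, "dy": 0.035, "dz": 0.003, "turn": 0},
    {"dx": 0.35, "dy": 0.035, "dz": 0.003, "turn": 0},
    {"dx": 0.35, "dy": 0.035, "dz": 0.003, "turn": 0},
  ],
)

```text
time_s: 3.6
tcp_pos: [0.5131, 0.3048, 0.1994]
orientation: [0.0, 0.786, 0.619, -0.0]
contact_force: [0.3, -0.0, 0.1]
gripper_width: 0.425
finger_force: 0.0
```

```bash
python3 -c "
from g import *
go(.5145,.308,.063,76.5)"
```

```text
t 3.6 tcp [0.5131 0.3048 0.1994] gauge [-105.8  360.7] yaw 76.5 Fg [0.3 0.  0.1] w 40.0 ff 0.0
move [0.0036 0.0006 0.1364] turn -0.04
```

Request:
drive_tool(
  motion=[
    {"dx": 0.0035, "dy": 0.0005, "dz": 0.04, "turn": 0},
    {"dx": 0.0035, "dy": 0.0005, "dz": 0.08, "turn": 0},
    {"dx": 0.0035, "dy": 0.0005, "dz": 0.105, "turn": 0},
    {"dx": 0.0035, "dy": 0.0005, "dz": 0.12, "turn": 0},
    {"dx": 0.0035, "dy": 0.0005, "dz": 0.13, "turn": 0},
    {"dx": 0.0035, "dy": 0.0005, "dz": 0.1355, "turn": 0},
    {"dx": 0.0035, "dy": 0.0005, "dz": 0.1355, "turn": 0},
    {"dx": 0.0035, "dy": 0.0005, "dz": 0.1355, "turn": 0},
  ],
)

```text
time_s: 4.6
tcp_pos: [0.5152, 0.309, 0.065]
orientation: [0.0, 0.785, 0.619, 0.001]
contact_force: [0.1, -0.8, 0.4]
gripper_width: 0.425
finger_force: 0.0
```

Request:
drive_tool(
  motion=[
    {"dx": 0, "dy": 0, "dz": 0, "turn": 0},
    {"dx": 0, "dy": 0, "dz": 0, "turn": 0},
    {"dx": 0, "dy": 0, "dz": 0, "turn": 0},
    {"dx": 0, "dy": 0, "dz": 0, "turn": 0},
    {"dx": 0, "dy": 0, "dz": 0, "turn": 0},
  ],
  gripper=1,
  newtons=25,
)

```text
time_s: 5.22
tcp_pos: [0.5147, 0.3088, 0.0643]
orientation: [-0.0, 0.785, 0.619, 0.0]
contact_force: [-0.9, 0.1, 1.5]
gripper_width: 0.232
finger_force: 25.0
```

```bash
python3 -c "
from g import *
st()"
```

```text
t 5.22 tcp [0.5147 0.3088 0.0643] gauge [-104.8  365. ] yaw 76.5 Fg [-0.9 -0.   1.5] w 21.8 ff 25.0
```

Request:
drive_tool(
  motion=[
    {"dx": 0, "dy": 0, "dz": -0.02, "turn": 0},
    {"dx": 0, "dy": 0, "dz": -0.05, "turn": 0},
    {"dx": 0, "dy": 0, "dz": -0.08, "turn": 0},
    {"dx": 0, "dy": 0, "dz": -0.11, "turn": 0},
    {"dx": 0, "dy": 0, "dz": -0.11, "turn": 0},
    {"dx": 0, "dy": 0, "dz": -0.11, "turn": 0},
  ],
)

```text
time_s: 5.98
tcp_pos: [0.514, 0.3083, 0.1721]
orientation: [-0.0, 0.786, 0.619, -0.001]
contact_force: [-0.6, -0.1, -1.4]
gripper_width: 0.231
finger_force: 25.0
```

```bash
python3 -c "
from g import *
gg(8,70,.17)"
```

```text
t 5.97 tcp [0.514  0.3083 0.1721] gauge [-105.4  364.4] yaw 76.5 Fg [-0.6 -0.2 -1.4] w 21.7 ff 25.0
move [-0.2818  0.1418  0.0024] turn -5.64
```

Request:
drive_tool(
  motion=[
    {"dx": -0.045, "dy": 0.0225, "dz": 0.001, "turn": -1},
    {"dx": -0.09, "dy": 0.045, "dz": 0.001, "turn": -3},
    {"dx": -0.135, "dy": 0.068, "dz": 0.002, "turn": -5.6},
    {"dx": -0.18, "dy": 0.09, "dz": 0.002, "turn": -5.6},
    {"dx": -0.225, "dy": 0.113, "dz": 0.002, "turn": -5.6},
    {"dx": -0.26, "dy": 0.131, "dz": 0.002, "turn": -5.6},
    {"dx": -0.282, "dy": 0.142, "dz": 0.002, "turn": -5.6},
    {"dx": -0.282, "dy": 0.142, "dz": 0.002, "turn": -5.6},
  ],
)

```text
time_s: 6.98
tcp_pos: [0.5858, -0.0002, 0.1693]
orientation: [-0.002, 0.755, 0.655, -0.002]
contact_force: [-0.2, -0.1, -1.3]
gripper_width: 0.231
finger_force: 25.0
```

Request:
drive_tool(
  motion=[
    {"dx": 0, "dy": 0, "dz": 0, "turn": 0},
    {"dx": 0, "dy": 0, "dz": 0, "turn": 0},
  ],
)

```text
time_s: 7.22
tcp_pos: [0.5863, 0.0025, 0.1715]
orientation: [-0.0, 0.754, 0.657, -0.0]
contact_force: [-0.4, 0.5, -0.6]
gripper_width: 0.233
finger_force: 25.0
```

```bash
python3 -c "
from g import *
gg(8,70,.115)
p=__import__('h')
im=p.manip.get_image('scene'); p.save(im,'s2.png',(190,160,370,300),4)
w=p.cloud(im);import cv2
im=p.manip.get_image('top'); p.save(im,'t2.png',(270,190,430,300),4)
"
```

```text
t 7.22 tcp [0.5863 0.0025 0.1715] gauge [ 8.2 71.4] yaw 82.2 Fg [-0.5  0.4 -0.6] w 21.9 ff 25.0
move [-0.0015 -0.0002  0.0565] turn 0.06
```

View pics/s2.png

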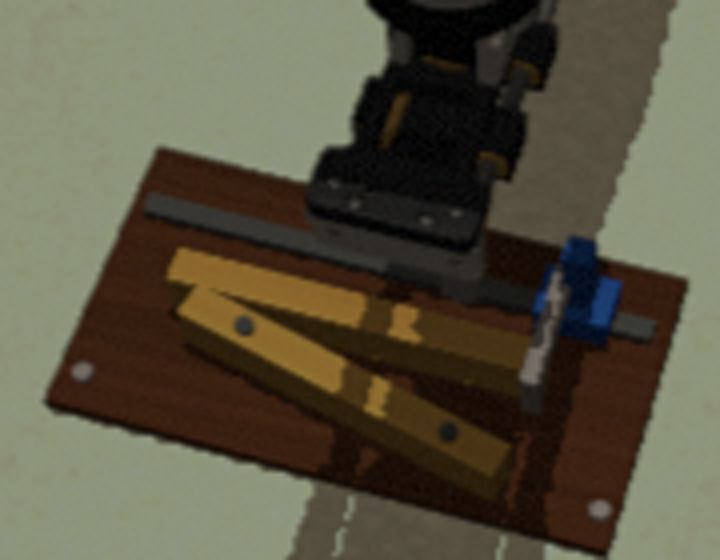

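Request:
drive_tool(
  motion=[
    {"dx": -0.001, "dy": 0, "dz": 0.03, "turn": 0},
    {"dx": -0.001, "dy": 0, "dz": 0.055, "turn": 0},
    {"dx": -0.001, "dy": 0, "dz": 0.075, "turn": 0},
    {"dx": -0.001, "dy": 0, "dz": 0.088, "turn": 0},
    {"dx": -0.001, "dy": 0, "dz": 0.096, "turn": 0},
    {"dx": -0.001, "dy": 0, "dz": 0.099, "turn": 0},
    {"dx": -0.001, "dy": 0, "dz": 0.1, "turn": 0},
    {"dx": -0.001, "dy": 0, "dz": 0.1, "turn": 0},
  ],
)

```text
time_s: 8.32
tcp_pos: [0.587, 0.0002, 0.0727]
orientation: [0.0, 0.754, 0.656, 0.0]
contact_force: [0.0, 0.3, -2.4]
gripper_width: 0.233
finger_force: 25.0
```

```bash
python3 -c "
from g import *
gg(8,70,.068)"
```

```text
t 8.32 tcp [5.87e-01 2.00e-04 7.27e-02] gauge [ 9.3 69.2] yaw 82.1 Fg [-0.   0.3 -2.4] w 21.9 ff 25.0
move [ 0.0008 -0.0013  0.0047] turn -0.03
```

Request:
drive_tool(
  motion=[
    {"dx": 0, "dy": -0.001, "dz": 0.001, "turn": 0},
    {"dx": 0, "dy": -0.001, "dz": 0.002, "turn": 0},
    {"dx": 0, "dy": -0.001, "dz": 0.003, "turn": 0},
    {"dx": 0, "dy": -0.001, "dz": 0.003, "turn": 0},
  ],
)

```text
time_s: 8.82
tcp_pos: [0.5855, 0.0004, 0.0689]
orientation: [-0.0, 0.754, 0.657, -0.0]
contact_force: [0.1, 0.4, -1.4]
gripper_width: 0.233
finger_force: 25.0
```

Request:
drive_tool(
  motion=[
    {"dx": 0, "dy": 0, "dz": 0.0005, "turn": 0},
    {"dx": 0, "dy": 0, "dz": 0.001, "turn": 0},
    {"dx": 0, "dy": 0, "dz": 0.001, "turn": 0},
  ],
)

```text
time_s: 9.2
tcp_pos: [0.5858, 0.0004, 0.0684]
orientation: [0.0, 0.754, 0.656, 0.0]
contact_force: [-0.1, 0.4, 0.2]
gripper_width: 0.232
finger_force: 25.0
```

Request:
drive_tool(
  motion=[
    {"dx": 0, "dy": 0, "dz": 0.0005, "turn": 0},
    {"dx": 0, "dy": 0, "dz": 0.0005, "turn": 0},
    {"dx": 0, "dy": 0, "dz": 0.0005, "turn": 0},
  ],
)

```text
time_s: 9.57
tcp_pos: [0.5861, 0.0003, 0.0683]
orientation: [0.001, 0.754, 0.657, 0.0]
contact_force: [-0.4, -0.9, 3.3]
gripper_width: 0.23
finger_force: 25.0
```

Request:
drive_tool(
  motion=[
    {"dx": -0.005, "dy": 0, "dz": -0.0003, "turn": 0},
    {"dx": -0.013, "dy": 0, "dz": -0.0003, "turn": 0},
    {"dx": -0.021, "dy": -0.001, "dz": -0.0003, "turn": 0},
    {"dx": -0.029, "dy": -0.001, "dz": -0.0003, "turn": 0},
    {"dx": -0.037, "dy": -0.001, "dz": -0.0003, "turn": 0},
    {"dx": -0.045, "dy": -0.002, "dz": -0.0003, "turn": 0},
    {"dx": -0.05, "dy": -0.002, "dz": -0.0003, "turn": 0},
    {"dx": -0.05, "dy": -0.002, "dz": -0.0003, "turn": 0},
  ],
)

```text
time_s: 10.58
tcp_pos: [0.5768, -0.0498, 0.0683]
orientation: [0.0, 0.755, 0.656, 0.0]
contact_force: [-0.0, 2.4, 4.3]
gripper_width: 0.233
finger_force: 25.0
```

```bash
python3 -c "
from g import *
st()"
```

```text
t 10.57 tcp [ 0.5768 -0.0498  0.0683] gauge [ 6.1 18.3] yaw 82.0 Fg [-0.3  2.3  4.3] w 21.9 ff 25.0
```

Request:
drive_tool(
  motion=[
    {"dx": -0.001, "dy": 0, "dz": -0.0005, "turn": 0},
    {"dx": -0.004, "dy": 0, "dz": -0.0005, "turn": 0},
    {"dx": -0.008, "dy": 0, "dz": -0.0005, "turn": 0},
    {"dx": -0.01, "dy": 0, "dz": -0.0005, "turn": 0},
  ],
)

```text
time_s: 11.08
tcp_pos: [0.5752, -0.0591, 0.0683]
orientation: [-0.0, 0.754, 0.656, -0.0]
contact_force: [-0.3, 2.4, 3.7]
gripper_width: 0.234
finger_force: 25.0
```

```bash
python3 -c "
from g import *
st()"
```

```text
t 11.07 tcp [ 0.5752 -0.0591  0.0683] gauge [5.7 8.9] yaw 82.1 Fg [-0.6  2.3  3.7] w 22.0 ff 25.0
```

Request:
drive_tool(
  motion=[
    {"dx": -0.001, "dy": 0, "dz": -0.0005, "turn": 0},
    {"dx": -0.002, "dy": 0, "dz": -0.0005, "turn": 0},
    {"dx": -0.003, "dy": 0, "dz": -0.0005, "turn": 0},
    {"dx": -0.004, "dy": 0, "dz": -0.0005, "turn": 0},
  ],
)

```text
time_s: 11.58
tcp_pos: [0.5744, -0.063, 0.0683]
orientation: [-0.0, 0.754, 0.657, -0.001]
contact_force: [0.3, 1.5, 0.5]
gripper_width: 0.232
finger_force: 25.0
```

```bash
python3 -c "
from g import *
st()"
```

```text
t 11.57 tcp [ 0.5744 -0.063   0.0683] gauge [5.4 4.9] yaw 82.1 Fg [0.1 1.5 0.5] w 21.8 ff 25.0
```

Request:
drive_tool(
  motion=[
    {"dx": -0.001, "dy": 0, "dz": 0, "turn": 0},
    {"dx": -0.002, "dy": 0, "dz": 0, "turn": 0},
    {"dx": -0.003, "dy": 0, "dz": 0, "turn": 0},
    {"dx": -0.004, "dy": 0, "dz": 0, "turn": 0},
    {"dx": -0.005, "dy": 0, "dz": 0, "turn": 0},
    {"dx": -0.006, "dy": 0, "dz": 0, "turn": 0},
    {"dx": -0.007, "dy": 0, "dz": 0, "turn": 0},
    {"dx": -0.008, "dy": 0, "dz": 0, "turn": 0},
  ],
)

```text
time_s: 12.58
tcp_pos: [0.5737, -0.0707, 0.0689]
orientation: [0.0, 0.754, 0.657, -0.0]
contact_force: [0.0, -0.7, -0.8]
gripper_width: 0.23
finger_force: 25.0
```

Request:
drive_tool(
  motion=[
    {"dx": -0.001, "dy": 0, "dz": 0, "turn": 0},
    {"dx": -0.002, "dy": 0, "dz": 0, "turn": 0},
    {"dx": -0.003, "dy": 0, "dz": 0, "turn": 0},
    {"dx": -0.004, "dy": 0, "dz": 0, "turn": 0},
    {"dx": -0.004, "dy": 0, "dz": 0, "turn": 0},
  ],
)

```text
time_s: 13.2
tcp_pos: [0.5731, -0.0747, 0.0688]
orientation: [0.0, 0.754, 0.656, -0.0]
contact_force: [-0.3, 0.3, -0.8]
gripper_width: 0.231
finger_force: 25.0
```

```bash
python3 -c "
from g import *
st()"
```

```text
t 13.2 tcp [ 0.5731 -0.0747  0.0688] gauge [ 5.8 -6.8] yaw 82.1 Fg [-0.4  0.2 -0.8] w 21.8 ff 25.0
```

Request:
drive_tool(
  motion=[
    {"dx": -0.001, "dy": 0, "dz": 0.0003, "turn": 0},
    {"dx": -0.002, "dy": 0, "dz": 0.0003, "turn": 0},
    {"dx": -0.003, "dy": 0, "dz": 0.0003, "turn": 0},
    {"dx": -0.004, "dy": 0, "dz": 0.0003, "turn": 0},
    {"dx": -0.005, "dy": 0, "dz": 0.0003, "turn": 0},
    {"dx": -0.006, "dy": 0, "dz": 0.0003, "turn": 0},
  ],
)

```text
time_s: 13.95
tcp_pos: [0.5723, -0.0806, 0.0686]
orientation: [0.0, 0.754, 0.657, -0.0]
contact_force: [-0.4, 0.4, -1.2]
gripper_width: 0.234
finger_force: 25.0
```

Request:
drive_tool(
  motion=[
    {"dx": -0.001, "dy": 0, "dz": 0, "turn": 0},
    {"dx": -0.002, "dy": 0, "dz": 0, "turn": 0},
    {"dx": -0.003, "dy": 0, "dz": 0, "turn": 0},
    {"dx": -0.004, "dy": 0, "dz": 0, "turn": 0},
    {"dx": -0.004, "dy": 0, "dz": 0, "turn": 0},
  ],
)

```text
time_s: 14.58
tcp_pos: [0.5717, -0.0846, 0.0686]
orientation: [0.0, 0.754, 0.656, -0.0]
contact_force: [1.0, -0.6, -1.4]
gripper_width: 0.232
finger_force: 25.0
```

```bash
python3 -c "
from g import *
st()"
```

```text
t 14.57 tcp [ 0.5717 -0.0846  0.0686] gauge [  5.8 -16.8] yaw 82.1 Fg [ 1.  -0.5 -1.4] w 21.8 ff 25.0
```

Request:
drive_tool(
  motion=[
    {"dx": 0, "dy": 0, "dz": 0.0003, "turn": 0},
    {"dx": 0, "dy": 0, "dz": 0.0003, "turn": 0},
    {"dx": 0, "dy": 0, "dz": 0.0003, "turn": 0},
  ],
)

```text
time_s: 14.95
tcp_pos: [0.5718, -0.0845, 0.0684]
orientation: [0.0, 0.754, 0.657, 0.0]
contact_force: [0.3, 0.2, -0.8]
gripper_width: 0.23
finger_force: 25.0
```

Request:
drive_tool(
  motion=[
    {"dx": 0, "dy": 0, "dz": 0.0003, "turn": 0},
    {"dx": 0, "dy": 0, "dz": 0.0003, "turn": 0},
    {"dx": 0, "dy": 0, "dz": 0.0003, "turn": 0},
  ],
)

```text
time_s: 15.32
tcp_pos: [0.572, -0.0845, 0.0684]
orientation: [0.0, 0.754, 0.657, 0.0]
contact_force: [0.3, 0.7, 2.0]
gripper_width: 0.233
finger_force: 25.0
```

Request:
drive_tool(
  motion=[
    {"dx": -0.001, "dy": 0, "dz": -0.0001, "turn": 0},
    {"dx": -0.002, "dy": 0, "dz": -0.0001, "turn": 0},
    {"dx": -0.003, "dy": 0, "dz": -0.0001, "turn": 0},
    {"dx": -0.004, "dy": 0, "dz": -0.0001, "turn": 0},
  ],
)

```text
time_s: 15.82
tcp_pos: [0.5713, -0.0882, 0.0683]
orientation: [-0.0, 0.754, 0.657, 0.0]
contact_force: [0.7, 3.3, 2.1]
gripper_width: 0.236
finger_force: 25.0
```

Request:
drive_tool(
  motion=[
    {"dx": -0.001, "dy": 0, "dz": 0, "turn": 0},
    {"dx": -0.002, "dy": 0, "dz": 0, "turn": 0},
    {"dx": -0.003, "dy": 0, "dz": 0, "turn": 0},
  ],
)

```text
time_s: 16.2
tcp_pos: [0.5709, -0.0913, 0.0683]
orientation: [0.0, 0.754, 0.657, 0.0]
contact_force: [0.1, 2.6, 4.3]
gripper_width: 0.229
finger_force: 25.0
```

Request:
drive_tool(
  motion=[
    {"dx": -0.001, "dy": 0, "dz": 0, "turn": 0},
    {"dx": -0.002, "dy": 0, "dz": 0, "turn": 0},
    {"dx": -0.003, "dy": 0, "dz": 0, "turn": 0},
  ],
)

```text
time_s: 16.58
tcp_pos: [0.5706, -0.0938, 0.0683]
orientation: [-0.0, 0.754, 0.657, 0.001]
contact_force: [1.2, 5.3, 4.3]
gripper_width: 0.234
finger_force: 25.0
```

Request:
drive_tool(
  motion=[
    {"dx": 0, "dy": 0, "dz": -0.0003, "turn": 0},
    {"dx": 0, "dy": 0, "dz": -0.0003, "turn": 0},
    {"dx": 0, "dy": 0, "dz": -0.0003, "turn": 0},
  ],
)

```text
time_s: 16.95
tcp_pos: [0.5704, -0.0938, 0.0683]
orientation: [-0.0, 0.754, 0.657, 0.0]
contact_force: [-0.3, 4.7, 3.9]
gripper_width: 0.234
finger_force: 25.0
```

```bash
python3 -c "
from g import *
st()
for i in range(4): manip.get_image('top'); st()"
```

```text
t 16.95 tcp [ 0.5704 -0.0938  0.0683] gauge [  5.7 -26.2] yaw 82.1 Fg [-0.9  4.6  3.9] w 21.9 ff 25.0
t 17.0 tcp [ 0.5704 -0.0938  0.0683] gauge [  5.7 -26.1] yaw 82.1 Fg [0.1 5.1 4.1] w 22.0 ff 25.0
t 17.05 tcp [ 0.5704 -0.0938  0.0683] gauge [  5.7 -26.2] yaw 82.1 Fg [0.7 5.2 4.1] w 21.5 ff 25.0
t 17.1 tcp [ 0.5704 -0.0938  0.0683] gauge [  5.7 -26.2] yaw 82.1 Fg [0.8 4.6 3.7] w 21.6 ff 25.0
t 17.15 tcp [ 0.5704 -0.0938  0.0683] gauge [  5.7 -26.2] yaw 82.1 Fg [0.5 5.3 4.7] w 21.8 ff 25.0
```

Request:
drive_tool(
  motion=[
    {"dx": 0, "dy": 0, "dz": -0.0004, "turn": 0},
    {"dx": -0.0003, "dy": 0, "dz": -0.0004, "turn": 0},
    {"dx": -0.0006, "dy": 0, "dz": -0.0004, "turn": 0},
    {"dx": -0.0008, "dy": 0, "dz": -0.0004, "turn": 0},
    {"dx": -0.0008, "dy": 0, "dz": -0.0004, "turn": 0},
  ],
)

```text
time_s: 17.77
tcp_pos: [0.57, -0.0941, 0.0683]
orientation: [-0.001, 0.754, 0.657, 0.0]
contact_force: [0.3, 5.4, 2.7]
gripper_width: 0.231
finger_force: 25.0
```

```bash
python3 -c "
from g import *
st()
for i in range(3): manip.get_image('top'); st()"
```

```text
t 17.77 tcp [ 0.57   -0.0941  0.0683] gauge [  5.4 -26.5] yaw 82.1 Fg [-0.5  5.3  2.7] w 21.7 ff 25.0
t 17.82 tcp [ 0.5701 -0.0941  0.0683] gauge [  5.5 -26.5] yaw 82.1 Fg [-0.6  6.   2.9] w 21.9 ff 25.0
t 17.88 tcp [ 0.5701 -0.0941  0.0683] gauge [  5.5 -26.5] yaw 82.1 Fg [0.6 5.7 2.6] w 21.5 ff 25.0
t 17.93 tcp [ 0.5701 -0.0941  0.0683] gauge [  5.5 -26.5] yaw 82.1 Fg [-0.5  6.4  2.5] w 21.8 ff 25.0
```

Request:
drive_tool(
  motion=[
    {"dx": 0, "dy": 0, "dz": -0.0003, "turn": 0},
    {"dx": -0.0002, "dy": 0, "dz": -0.0003, "turn": 0},
    {"dx": -0.0003, "dy": 0, "dz": -0.0003, "turn": 0},
    {"dx": -0.0003, "dy": 0, "dz": -0.0003, "turn": 0},
  ],
)

```text
time_s: 18.42
tcp_pos: [0.5698, -0.0943, 0.0683]
orientation: [-0.001, 0.754, 0.657, 0.0]
contact_force: [0.8, 5.9, 2.2]
gripper_width: 0.235
finger_force: 25.0
```

```bash
python3 -c "
from g import *
st()
for i in range(3): manip.get_image('top'); st()"
```

```text
t 18.43 tcp [ 0.5698 -0.0943  0.0683] gauge [  5.3 -26.7] yaw 82.1 Fg [-0.1  5.9  2.2] w 22.1 ff 25.0
t 18.48 tcp [ 0.5699 -0.0943  0.0683] gauge [  5.3 -26.7] yaw 82.1 Fg [-0.4  6.8  2.9] w 22.1 ff 25.0
t 18.52 tcp [ 0.5699 -0.0942  0.0683] gauge [  5.3 -26.6] yaw 82.1 Fg [0.5 6.1 2.3] w 22.1 ff 25.0
t 18.57 tcp [ 0.5698 -0.0942  0.0683] gauge [  5.3 -26.7] yaw 82.1 Fg [0.5 6.6 2.6] w 22.0 ff 25.0
```

Request:
drive_tool(
  motion=[
    {"dx": 0.0006, "dy": 0, "dz": 0, "turn": 0},
    {"dx": 0.0012, "dy": 0, "dz": -0.0002, "turn": 0},
    {"dx": 0.0012, "dy": 0, "dz": -0.0002, "turn": 0},
  ],
)

```text
time_s: 18.95
tcp_pos: [0.5698, -0.0941, 0.0684]
orientation: [-0.001, 0.754, 0.657, -0.0]
contact_force: [0.7, 4.2, 0.3]
gripper_width: 0.235
finger_force: 25.0
```

```bash
python3 -c "
from g import *
st()
for i in range(2): manip.get_image('top'); st()"
```

```text
t 18.95 tcp [ 0.5698 -0.0941  0.0684] gauge [  5.2 -26.5] yaw 82.1 Fg [0.1 4.3 0.3] w 22.1 ff 25.0
t 19.0 tcp [ 0.5698 -0.0941  0.0684] gauge [  5.2 -26.5] yaw 82.1 Fg [ 0.3  4.4 -0.9] w 22.1 ff 25.0
t 19.05 tcp [ 0.5698 -0.0941  0.0683] gauge [  5.2 -26.5] yaw 82.1 Fg [-1.7  4.8 -1.8] w 21.7 ff 25.0
```

Good: it holds with little load. Now release.

Request:
drive_tool(
  motion=[
    {"dx": 0, "dy": 0, "dz": 0, "turn": 0},
    {"dx": 0, "dy": 0, "dz": 0, "turn": 0},
    {"dx": 0, "dy": 0, "dz": 0, "turn": 0},
    {"dx": 0, "dy": 0, "dz": 0, "turn": 0},
  ],
  gripper=0.2,
)

```text
time_s: 19.55
tcp_pos: [0.5704, -0.0948, 0.0694]
orientation: [0.0, 0.754, 0.656, -0.0]
contact_force: [0.7, 0.1, 0.7]
gripper_width: 0.397
finger_force: 0.0
```

Request:
drive_tool(
  motion=[
    {"dx": 0, "dy": 0, "dz": -0.01, "turn": 0},
    {"dx": 0, "dy": 0, "dz": -0.03, "turn": 0},
    {"dx": 0, "dy": 0, "dz": -0.06, "turn": 0},
    {"dx": 0, "dy": 0, "dz": -0.09, "turn": 0},
    {"dx": 0, "dy": 0, "dz": -0.11, "turn": 0},
    {"dx": 0, "dy": 0, "dz": -0.11, "turn": 0},
  ],
)

```text
time_s: 20.3
tcp_pos: [0.5717, -0.0946, 0.1823]
orientation: [0.002, 0.754, 0.657, 0.002]
contact_force: [1.0, -0.3, 0.6]
gripper_width: 0.406
finger_force: 0.0
```

```bash
python3 -c "
from g import *
gg(-55,145,.17)"
```

```text
t 20.3 tcp [ 0.5717 -0.0946  0.1823] gauge [  7.1 -26.8] yaw 82.1 Fg [ 1.1 -0.2  0.6] w 38.1 ff 0.0
move [ 0.1718 -0.0623  0.0118] turn -0.03
```

Request:
drive_tool(
  motion=[
    {"dx": 0.04, "dy": -0.014, "dz": 0.004, "turn": 0},
    {"dx": 0.08, "dy": -0.03, "dz": 0.01, "turn": 0},
    {"dx": 0.12, "dy": -0.044, "dz": 0.012, "turn": 0},
    {"dx": 0.155, "dy": -0.057, "dz": 0.012, "turn": 0},
    {"dx": 0.172, "dy": -0.062, "dz": 0.012, "turn": 0},
    {"dx": 0.172, "dy": -0.062, "dz": 0.012, "turn": 0},
    {"dx": 0.172, "dy": -0.062, "dz": 0.012, "turn": 0},
  ],
  gripper=1,
  newtons=10,
)

```text
time_s: 21.18
tcp_pos: [0.5329, 0.0836, 0.1669]
orientation: [0.0, 0.755, 0.656, -0.0]
contact_force: [-0.1, 0.3, -0.3]
gripper_width: 0.004
finger_force: 0.0
```

```bash
python3 -c "
from g import *
gg(-55,145,.05)
import h,cv2
im=h.manip.get_image('scene'); h.save(im,'s3.png',(190,170,370,300),4)
w=h.cloud(im); hs=cv2.cvtColor(im['img'],cv2.COLOR_RGB2HSV)
m=(hs[...,0]<17)&(hs[...,1]>150)&(hs[...,2]>90)&(w[...,2]>.055)&(w[...,2]<.115)&(abs(w[...,0]-.57)<.05)&(abs(w[...,1]+.09)<.05)
q=w[m]; print(len(q), q.min(0),q.max(0)); t=q[q[:,2]>.093]
if len(t)>5: print(cv2.minAreaRect((t[:,:2]*1000).astype(np.float32)),np.median(t[:,2]))
"
```

```text
t 21.18 tcp [0.5329 0.0836 0.1669] gauge [-55.7 144.4] yaw 82.0 Fg [-0.1  0.3 -0.3] w 0.4 ff 0.0
move [0.0008 0.0008 0.1169] turn -0.09
100 [ 0.55662389 -0.10534628  0.09459367] [ 0.57863236 -0.08366843  0.10438283]
((567.4395141601562, -94.48948669433594), (21.11417579650879, 21.78839874267578), 86.3310546875) 0.09912066761937258
```

View pics/s3.png

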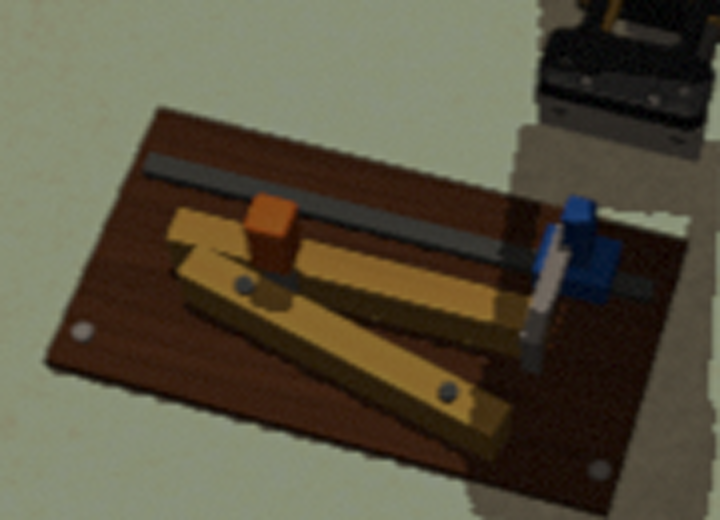

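Handle upright at about gauge y −27, top at 100 mm, so the blade is on the floor. The tab is clear for pushing. Descend behind it.

Request:
drive_tool(
  motion=[
    {"dx": 0, "dy": 0, "dz": 0.04, "turn": 0},
    {"dx": 0, "dy": 0.001, "dz": 0.08, "turn": 0},
    {"dx": 0, "dy": 0.001, "dz": 0.105, "turn": 0},
    {"dx": 0, "dy": 0.001, "dz": 0.115, "turn": 0},
    {"dx": 0, "dy": 0.001, "dz": 0.115, "turn": 0},
    {"dx": -0.005, "dy": 0.001, "dz": 0.115, "turn": 0},
    {"dx": -0.008, "dy": 0.001, "dz": 0.115, "turn": 0},
    {"dx": -0.01, "dy": 0.001, "dz": 0.115, "turn": 0},
  ],
)

```text
time_s: 22.22
tcp_pos: [0.5328, 0.0743, 0.0532]
orientation: [0.001, 0.754, 0.656, 0.001]
contact_force: [-0.0, 0.3, -0.4]
gripper_width: 0.004
finger_force: 0.0
```

```bash
python3 -c "
from g import *
st()"
```

```text
t 22.23 tcp [0.5328 0.0743 0.0532] gauge [-54.6 135.2] yaw 82.1 Fg [-0.1  0.3 -0.4] w 0.4 ff 0.0
```

Request:
drive_tool(
  motion=[
    {"dx": -0.003, "dy": 0, "dz": 0, "turn": 0},
    {"dx": -0.006, "dy": 0, "dz": 0, "turn": 0},
    {"dx": -0.01, "dy": 0, "dz": 0, "turn": 0},
    {"dx": -0.016, "dy": 0, "dz": 0, "turn": 0},
    {"dx": -0.024, "dy": 0, "dz": 0, "turn": 0},
    {"dx": -0.032, "dy": 0, "dz": 0, "turn": 0},
    {"dx": -0.04, "dy": 0, "dz": 0, "turn": 0},
    {"dx": -0.048, "dy": 0, "dz": 0, "turn": 0},
  ],
)

```text
time_s: 23.22
tcp_pos: [0.5257, 0.0264, 0.0523]
orientation: [0.0, 0.754, 0.656, 0.0]
contact_force: [0.0, 0.9, 0.6]
gripper_width: 0.005
finger_force: 0.8
```

Request:
drive_tool(
  motion=[
    {"dx": -0.008, "dy": 0, "dz": 0, "turn": 0},
    {"dx": -0.016, "dy": 0, "dz": 0, "turn": 0},
    {"dx": -0.024, "dy": 0, "dz": 0, "turn": 0},
    {"dx": -0.032, "dy": 0, "dz": 0, "turn": 0},
    {"dx": -0.04, "dy": 0, "dz": 0, "turn": 0},
    {"dx": -0.046, "dy": 0, "dz": 0, "turn": 0},
    {"dx": -0.05, "dy": 0, "dz": 0, "turn": 0},
    {"dx": -0.053, "dy": 0, "dz": 0, "turn": 0},
  ],
)

```text
time_s: 24.22
tcp_pos: [0.5184, -0.0257, 0.0522]
orientation: [0.0, 0.754, 0.657, 0.0]
contact_force: [1.1, 2.0, 1.5]
gripper_width: 0.004
finger_force: 0.8
```

```bash
cat > d.py <<'E'
from g import *
import h,cv2
st()
im=h.manip.get_image('scene'); w=h.cloud(im); hs=cv2.cvtColor(im['img'],cv2.COLOR_RGB2HSV)
for p in ("cursor_tip","cursor_tab"):
    for r in manip.pinpoint(im,p)[:2]:
        x=h.ray(im,r["position"],.029 if p[-1]=="p" else .06); print(p,round(r["confidence"],2),np.round((x[:2]-O)@np.array([ex,ey]).T*1000,1))
h.save(im,'s4.png',(200,190,360,290),4)
E
python3 d.py
```

```text
t 24.23 tcp [ 0.5184 -0.0257  0.0522] gauge [-55.1  34.2] yaw 82.1 Fg [0.8 2.1 1.5] w 0.4 ff 0.8
cursor_tip 0.62 [-0.2 -2.4]
cursor_tab 0.7 [-50.4  13.1]
cursor_tab 0.45 [26.6 18.1]
```

View pics/s4.png

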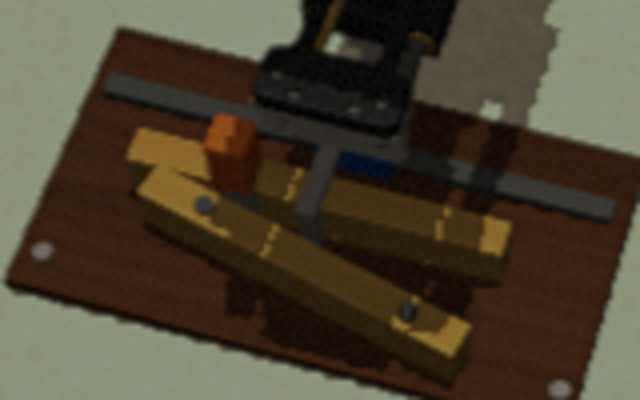

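Request:
drive_tool(
  motion=[
    {"dx": -0.002, "dy": 0, "dz": 0, "turn": 0},
    {"dx": -0.005, "dy": 0, "dz": 0, "turn": 0},
    {"dx": -0.008, "dy": 0, "dz": 0, "turn": 0},
    {"dx": -0.01, "dy": 0, "dz": 0, "turn": 0},
    {"dx": -0.011, "dy": 0, "dz": 0, "turn": 0},
    {"dx": -0.012, "dy": 0, "dz": 0, "turn": 0},
    {"dx": -0.013, "dy": 0, "dz": 0, "turn": 0},
    {"dx": -0.014, "dy": 0, "dz": 0, "turn": 0},
  ],
)

```text
time_s: 25.38
tcp_pos: [0.5164, -0.0394, 0.0522]
orientation: [0.0, 0.754, 0.657, -0.0]
contact_force: [-0.2, 1.3, -0.9]
gripper_width: 0.005
finger_force: 0.8
```

Request:
drive_tool(
  motion=[
    {"dx": -0.0007, "dy": 0, "dz": 0, "turn": 0},
    {"dx": -0.0014, "dy": 0, "dz": 0, "turn": 0},
    {"dx": -0.0021, "dy": 0, "dz": 0, "turn": 0},
    {"dx": -0.0028, "dy": 0, "dz": 0, "turn": 0},
  ],
)

```text
time_s: 25.88
tcp_pos: [0.5161, -0.0421, 0.0522]
orientation: [0.0, 0.754, 0.657, 0.0]
contact_force: [-0.2, 1.4, -1.0]
gripper_width: 0.003
finger_force: 0.8
```

Request:
drive_tool(
  motion=[
    {"dx": -0.0007, "dy": 0, "dz": 0, "turn": 0},
    {"dx": -0.0014, "dy": 0, "dz": 0, "turn": 0},
    {"dx": -0.0021, "dy": 0, "dz": 0, "turn": 0},
  ],
)

```text
time_s: 26.25
tcp_pos: [0.5158, -0.0442, 0.0523]
orientation: [0.0, 0.754, 0.657, 0.0]
contact_force: [-0.2, 1.8, -0.8]
gripper_width: 0.003
finger_force: 0.8
```

```bash
python3 -c "
from g import *
st()"
```

```text
t 26.25 tcp [ 0.5158 -0.0442  0.0523] gauge [-55.2  15.4] yaw 82.1 Fg [-0.5  1.7 -0.8] w 0.3 ff 0.8
```

Request:
drive_tool(
  motion=[
    {"dx": -0.0006, "dy": 0, "dz": 0, "turn": 0},
    {"dx": -0.0012, "dy": 0, "dz": 0, "turn": 0},
    {"dx": -0.0018, "dy": 0, "dz": 0, "turn": 0},
    {"dx": -0.0024, "dy": 0, "dz": 0, "turn": 0},
  ],
)

```text
time_s: 26.75
tcp_pos: [0.5155, -0.0466, 0.0523]
orientation: [0.0, 0.754, 0.657, 0.0]
contact_force: [-0.2, 1.9, -0.7]
gripper_width: 0.003
finger_force: 0.8
```

Request:
drive_tool(
  motion=[
    {"dx": -0.0005, "dy": 0, "dz": 0, "turn": 0},
    {"dx": -0.001, "dy": 0, "dz": 0, "turn": 0},
    {"dx": -0.0015, "dy": 0, "dz": 0, "turn": 0},
  ],
)

```text
time_s: 27.12
tcp_pos: [0.5153, -0.0481, 0.0523]
orientation: [0.0, 0.754, 0.657, 0.0]
contact_force: [0.7, 2.7, -1.5]
gripper_width: 0.008
finger_force: 0.8
```

Request:
drive_tool(
  motion=[
    {"dx": -0.0005, "dy": 0, "dz": 0, "turn": 0},
    {"dx": -0.001, "dy": 0, "dz": 0, "turn": 0},
  ],
)

```text
time_s: 27.38
tcp_pos: [0.5151, -0.0491, 0.0523]
orientation: [0.0, 0.754, 0.657, 0.0]
contact_force: [0.7, 0.3, -1.3]
gripper_width: 0.002
finger_force: 0.8
```

Request:
drive_tool(
  motion=[
    {"dx": -0.0005, "dy": 0, "dz": 0, "turn": 0},
    {"dx": -0.001, "dy": 0, "dz": 0, "turn": 0},
  ],
)

```text
time_s: 27.62
tcp_pos: [0.5151, -0.0494, 0.0523]
orientation: [-0.0, 0.754, 0.657, 0.001]
contact_force: [0.6, 4.8, -1.4]
gripper_width: 0.008
finger_force: 2.1
```

```bash
python3 -c "
from g import *
st()
for i in range(3): manip.get_image('top'); st()"
```

```text
t 27.62 tcp [ 0.5151 -0.0494  0.0523] gauge [-55.2  10.2] yaw 82.1 Fg [-0.1  4.9 -1.4] w 0.7 ff 2.1
t 27.68 tcp [ 0.5151 -0.0494  0.0523] gauge [-55.2  10.2] yaw 82.1 Fg [ 0.3  3.9 -0.5] w 0.3 ff 2.0
t 27.73 tcp [ 0.515  -0.0494  0.0523] gauge [-55.2  10.2] yaw 82.1 Fg [ 0.3  4.3 -1.7] w 0.5 ff 2.1
t 27.77 tcp [ 0.5151 -0.0494  0.0523] gauge [-55.2  10.2] yaw 82.1 Fg [-0.1  3.9 -0.8] w 0.4 ff 2.2
```

Clear contact (about 2.5 N above the sliding friction), at the expected place. Back off and retreat.

Request:
drive_tool(
  motion=[
    {"dx": 0.002, "dy": 0, "dz": 0, "turn": 0},
    {"dx": 0.006, "dy": 0, "dz": 0, "turn": 0},
    {"dx": 0.016, "dy": 0, "dz": 0, "turn": 0},
    {"dx": 0.026, "dy": 0, "dz": -0.01, "turn": 0},
    {"dx": 0.04, "dy": -0.01, "dz": -0.05, "turn": 0},
    {"dx": 0.07, "dy": -0.05, "dz": -0.1, "turn": 0},
    {"dx": 0.1, "dy": -0.09, "dz": -0.13, "turn": 0},
    {"dx": 0.12, "dy": -0.12, "dz": -0.15, "turn": 0},
  ],
)

```text
time_s: 28.78
tcp_pos: [0.412, 0.087, 0.2054]
orientation: [0.001, 0.754, 0.657, 0.002]
contact_force: [1.5, 0.3, -0.2]
gripper_width: 0.005
finger_force: 0.0
```

```bash
sed -i "s/s4.png/s5.png/" d.py; python3 d.py
```

```text
t 28.77 tcp [0.412  0.087  0.2054] gauge [-176.   131.2] yaw 82.1 Fg [ 1.4  0.5 -0.2] w 0.4 ff 0.0
cursor_tip 0.85 [ -2.4 -20.6]
cursor_tab 0.88 [-52.   -7.8]
```

View pics/s5.png

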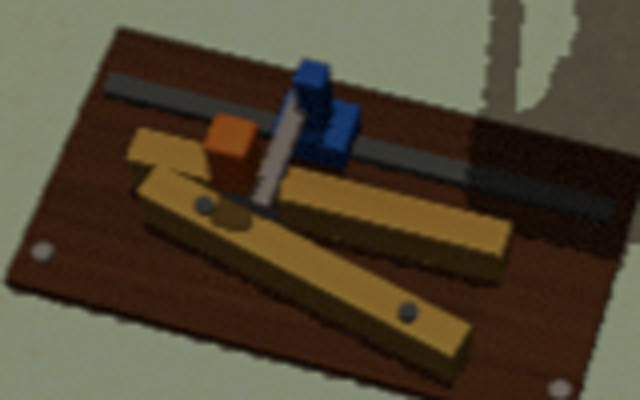

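The feeler stands upright in the slot at crop px (230,150). The cursor arm is up against it at px (265,190), and the arm is clear of everything.

```bash
python3 -c "
from plant import manip
print(manip.hand_in())"
```

```text
the job is handed in; nothing more can be done
None
```

The job is done and handed in at about 29 s: the feeler stands nipped on the slot floor at gauge y ≈ −27 mm with about 5 N of drag (6.3 N push, the rest floor friction), the cursor arm was pushed up until it touched the blade, and the robot is clear of everything.

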